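# Proof-pull of the bag-seal spring gauge

## Robot

A 6-joint arm with a two-finger parallel gripper is mounted at the origin on the work surface. World frame = base frame: x ahead of the robot, y to its left, z up, the work surface at z = 0. Lengths are in m, angles in degrees, forces in N, time in s.
With the tool pointing down it reaches from about 0.375 to 0.9 m from the base axis. Payload 3.1 kg.
Tool frame: the origin (TCP) lies on the centre line of the jaws, within the pads' length; the fingertips stand 8 mm ahead of it and the grasp point (between the pads) lies 11 mm behind it; y points along the fingers, x is the direction in which the jaws open and shut, and the axes are right-handed (so a half turn about y gives the same grasp; the last joint's range is limited). The gripper opens to 87 mm and grips with 3 to 60 N. Pads are 19 mm wide; open, the fingers measure 117 mm over their backs; the gripper's body (75 mm by 190 mm) begins 51 mm behind the grasp point.
Start: joints at [-73.31, 30.224, 82.088, -0, 67.689, -10.227], TCP at [0.283, -0.557, 0.231] pointing down, gripper open.
Joint ranges: [-176.69, 176.69], [-43.24, 126.21], [12.49, 139.97], [-82, 262], [0, 151.66], [-163.58, 163.58]. Speed limits (degrees/s): [159.86, 159.86, 180, 180, 180, 180].

## Interface

Orientations are given as a 3x3 rotation matrix whose columns are the frame's x, y, z axes.
In Python, from rig import read_state, imaging, job, spotter gives the robot as it stands.
- The arm moves only by the tool apply_moves, never from a script. Its argument "steps" is a list of rows, each an object of numbers: "x", "y", "z": the shift along the world's x, y, z in mm; "spin": the turn about the world's z in rad. In form: [{"x": .., "y": .., "z": .., "spin": ..}, ...]. A call has 1 to 12 rows; each row shifts and turns the pose as measured when the row begins; what a row does not reach is not made up. A row lasts 1/10 s, in which the tool goes at most 50 mm and 8.59 degrees, less where a joint would pass 70% of its speed; a pose out of reach is approached as far as the arm can. A call is refused whole if a number of a shift passes 50 or a number of a turn 0.15, either way. A call with a gripper value outside its range is refused whole. "grip" is the finger opening in mm, from 0 to 87, set as the call begins (left out, the last holds). The fingers move at their own pace and stop on an object; the grip force is fixed at half the most. Time passes only in rows, so rows that do not move let the fingers close. It gives the time, the measured TCP pose, the force and the opening at its end, in the units of the state.
- read_state(): the state, without advancing time (a new reading comes with each control period).
- imaging.capture(name): name is "scene" or "top"; returns the picture (384x512x3 uint8, red, green, blue); there is no depth.
- imaging.camera_params(name): a dict with "fov_y" (degrees; the focal length in pixels is half the picture's height over the tangent of half this angle, whatever the lens; pixels are square), "cx", "cy" (the principal point, pixels), "R" (3x3) and "t" (3): a world point X has camera coordinates R X + t. Camera axes: x right, y down, z forward; pixel columns grow to the right and rows downward; lengths in m; the calibration is good to about 2 mm. A picture is of the moment at which its call begins. camera_params takes no time and is no camera call.
- job.hand_in(): hands the job in, once; it reports no verdict.
Trained networks look in the newest picture that a camera, given by its name, has taken for a name from the list of things; names that differ only in an ending like _2 or _b are one class to them, and where a whole thing is asked for, a point or a joint stands for the part that bears it (a point fixed in the world has none). Each returns a list of dicts, best first, with "score" (0 to 1); they miss things now and then, are a little off and sometimes report something else, mostly with a low value. They report only what shows in the picture. A call takes as long as a camera call.
- spotter.cut_out(name, camera): "mask" (384x512 bool, what is visible of it) and "rect" ([left, top, width, height] in pixels, round what is visible of it).
The state is a dict: "time_s": time; "joint_positions": joint angles; "qvel": joint speeds; "tau": joint torques, N m; "position": TCP position; "tcp_rot": TCP orientation; "force": force on the tool from outside, world axes, zero at the start; "moment": the same for the moment, N m; "opening": opening from 0.0 (shut) to 1.0 (fully open).
Only numpy, scipy, OpenCV 4.12 (cv2) and the standard library are available. Lean on these libraries where they do the work, as an engineer would, in place of code of your own. Each camera call takes 0.05 s, during which the arm holds its last target.

## Task

Check the spring of the orange-handled pull gauge: draw its handle out until its red pointer stands at the green marker on that gauge's scale and hold it there for about two seconds. Then ease the handle back in until it is fully home, without letting it snap back, and let go. Do not shift the green marker, and leave the blue-handled gauge alone.

Things in the scene. Friction and masses are not known exactly. Their poses are not given: they have to be found in the camera images.
- orange_grip (a point): Centre of the orange handle, an upright pillar 28 mm in diameter on a gauge fixed to the bench: on its axis, 85 mm above the bench. The pillar is bare from 42 mm up to its flat top at 111 mm. Axes are the gauge's: +x from handle to spring housing (62 mm tall, starts 65 mm behind the home pillar), z up. The handle slides out straight along -x. All else on the gauge is under 42 mm.
- orange_mark (a point): Top centre of the green marker clip on this gauge's white scale bar, 32 mm above the bench, 44 mm to the gauge's +y of the pillar axis, axes as the gauge's, 50 to 100 mm out from home along -x. 8 mm long along x; stays unless knocked. The handle's thin red pointer has the pillar axis's x: it is at the marker when orange_grip and this point have the same x in the gauge's axes.
- orange_pull (a joint): How far the orange handle is pulled out, m: 0 fully home, 0.13 at its end stop. A spring draws it home: about 1.2 N at home, 0.6 N more per 10 mm (about 7 N at 100 mm). Let go far out, it snaps back.
- blue_pull (a joint): The same for the blue-handled gauge, alike but for its colour, which stands beside the orange one, to its left or its right (differs each time). It is to be left alone.

How it is judged (in metres and radians):
On the way:
1. the orange gauge's pointer is held at its green marker, within 12 mm, for a second (x of orange_grip in the frame of orange_mark between -0.012 and 0.012 m), for 1 s.
At the end, for the whole second after the job is handed in: After the hold at the marker, the orange handle is back home (within 8 mm), at rest and released; the blue handle is home (within 8 mm) (value of joint each of orange_pull, blue_pull below 0.008 m and velocity of joint orange_pull between -0.02 and 0.02 m/s); the robot touches nothing.
It fails at once if the orange handle snaps back (faster than 0.5 m/s) (velocity of joint orange_pull below -0.5 m/s).
It fails at once if the blue gauge is pulled (more than 15 mm) (value of joint blue_pull above 0.015 m).
It fails at once if the green marker is shifted (more than 8 mm) (distance of orange_mark from where it was at the start of the episode above 0.008 m).
It also fails if it takes over 42 s, if anything falls off the work surface, if the arm or the gripper's body presses on something with over 40 N, if the wrist force passes 120 N, or if a joint passes its speed limit or range.

## Working session

There is one attempt and no reset: what is moved stays moved. The work goes in short steps, Python scripts to look and compute and a tool call to move; the robot and the scene stay as the last step left them, time stands still between calls to the robot, and variables do not carry over. Pictures are saved under pics/ and viewed, and the job is handed in when it is done.

Besides the shell and the picture viewer there is one more tool, called after ">>>" as a command line: name --argument value ..., lists and objects as JSON in quotes. apply_moves: Moves the arm, as the interface text tells. Its arguments: {"type":"object","properties":{"steps":{"type":"array"},"grip":{"type":"number"}},"required":["steps"]}

```bash
mkdir -p pics
python3 - <<'E'
from rig import read_state, imaging, job, spotter
import cv2,numpy as np
for c in ("scene","top"):
    im=imaging.capture(c); cv2.imwrite(f"pics/{c}0.png",im[:,:,::-1])
    p=imaging.camera_params(c); print(c,p)
    for n in ("orange_grip","orange_mark","blue_pull"):
        for d in spotter.cut_out(n,c)[:2]:
            ys,xs=np.nonzero(d["mask"]); print(n,d["score"],d["rect"],xs.mean(),ys.mean())
s=read_state();print(s)
E
```

```text
scene {'fov_y': 48.15067784100694, 'cx': 262.39273199650853, 'cy': 189.7438006885802, 'R': array([[-0.8301712 ,  0.55748975,  0.00457812],
       [ 0.45261658,  0.67875112, -0.57830368],
       [-0.32550578, -0.47801892, -0.81580874]]), 't': array([ 0.46948141, -0.21699718,  1.13518881])}
orange_grip 0.66 [193.1, 131.2, 33.1, 37.9] 210.3758389261745 152.28859060402684
blue_pull 0.91 [290.3, 225.4, 38.3, 50.1] 306.70099255583125 250.32133995037222
top {'fov_y': 50.74263673840276, 'cx': 249.59806544765806, 'cy': 185.4140188233068, 'R': array([[ 0.15923616, -0.98722359, -0.00578193],
       [-0.96074492, -0.15361217, -0.23102488],
       [ 0.22718504,  0.04234248, -0.97293066]]), 't': array([-0.07086745,  0.58187166,  0.77092391])}
orange_grip 0.97 [312.3, 168.5, 40.5, 39.2] 336.9495652173913 193.73043478260868
orange_mark 0.5 [304.9, 223.7, 11.8, 4.1] 310.327868852459 227.0327868852459
blue_pull 0.65 [167.3, 161.2, 31.0, 41.3] 186.6818181818182 186.3109090909091
{'time_s': 0.4, 'joint_positions': array([-7.33091216e+01,  3.02336672e+01,  8.20969612e+01,  6.16674210e-04,
        6.76872548e+01, -1.02291089e+01]), 'qvel': array([ 0.08265464, -0.13629066, -0.07095754,  0.03166486, -0.06465268,
        0.10333422]), 'tau': array([-2.85506067e-04, -4.39502478e+01, -1.76658064e+01,  6.33062935e-02,
        5.30335342e-02, -6.99814223e-05]), 'position': array([ 0.282946  , -0.55716417,  0.23038776]), 'tcp_rot': array([[ 4.52742124e-01, -8.01054831e-05,  8.91641499e-01],
       [-8.91641450e-01,  3.01828667e-04,  4.52742126e-01],
       [-3.05390092e-04, -9.99999951e-01,  6.52251826e-05]]), 'force': array([0.30883694, 0.59511389, 0.20599011]), 'moment': array([-0.0191159 , -0.01882268,  0.02440013]), 'opening': 0.997773380145283}
```

Run:
```python
import cv2
for c in ("scene","top"):
    im=cv2.imread(f"pics/{c}0.png"); cv2.imwrite(f"pics/{c}0b.png",cv2.resize(im,(800,600),interpolation=cv2.INTER_CUBIC))
im=cv2.imread("pics/top0.png")[140:270,150:380];cv2.imwrite("pics/top0c.png",cv2.resize(im,None,fx=3.4,fy=3.4,interpolation=cv2.INTER_CUBIC))
```

```text
(no output)
```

View pics/scene0b.png

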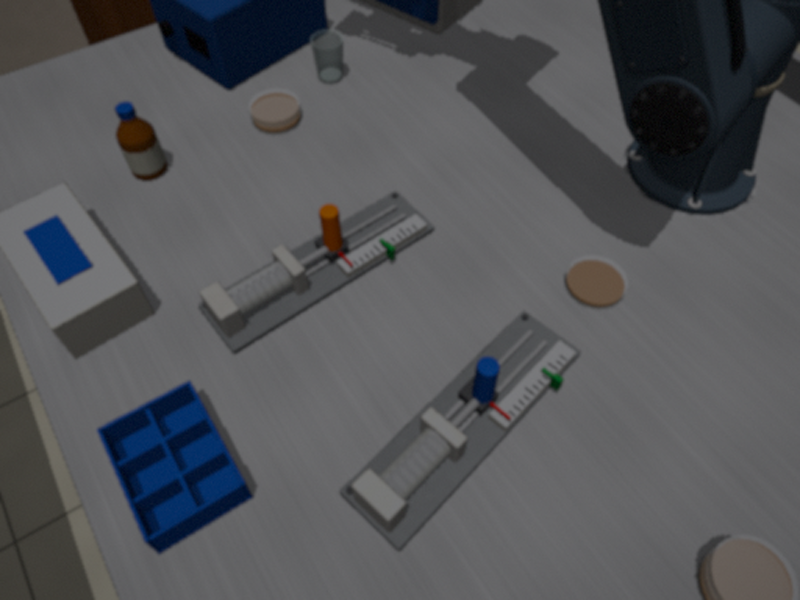

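View pics/top0b.png

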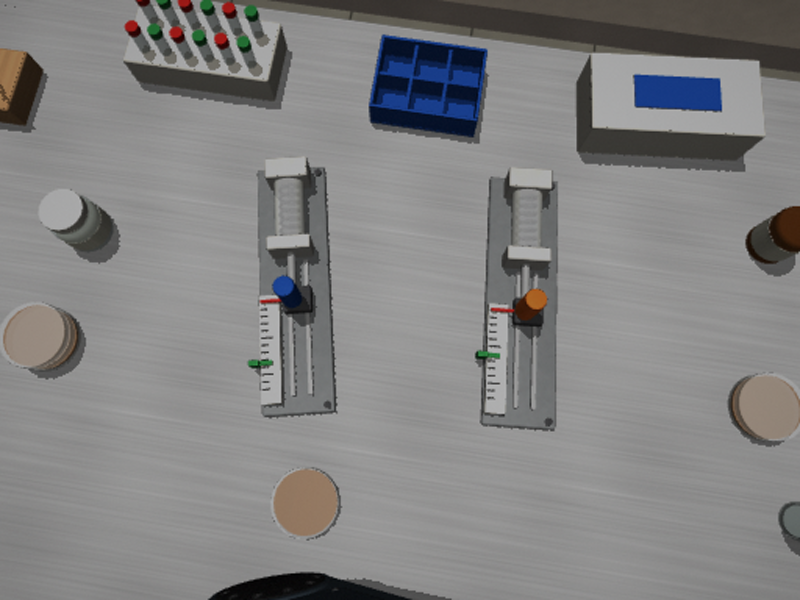

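View pics/top0c.png

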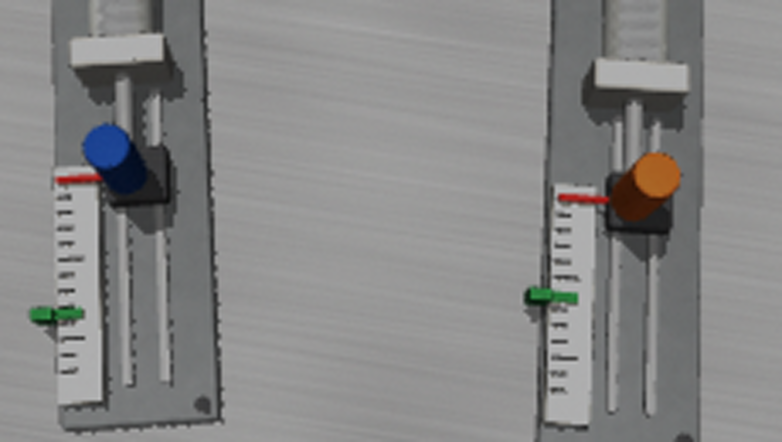

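The orange gauge is the right one in the top view. Its pillar top is near (343,192) px, the red pointer near (322,199) and the green clip near (311,227), with the housing on the far side. The blue gauge is to its left. Next I'll work out the positions.

```bash
cat > h.py <<'E'
import numpy as np,cv2
from rig import read_state, imaging, job, spotter
def ray(c,u,v):
    p=imaging.camera_params(c); f=192/np.tan(np.radians(p["fov_y"]/2))
    d=np.array([(u-p["cx"])/f,(v-p["cy"])/f,1]); R=np.array(p["R"]);t=np.array(p["t"])
    return -R.T@t, R.T@d
def onz(c,u,v,z):
    o,d=ray(c,u,v); return o+d*(z-o[2])/d[2]
def proj(c,X):
    p=imaging.camera_params(c); f=192/np.tan(np.radians(p["fov_y"]/2))
    q=np.array(p["R"])@X+p["t"]; return q[:2]/q[2]*f+[p["cx"],p["cy"]]
E
python3 - <<'E'
from h import *
T=lambda a,b:(a/3.4+150-.35,b/3.4+140-.35)
S=lambda a,b:(a*.64-.2,b*.64-.2)
print("top cap",onz("top",*T(656,176),.111))
print("scene cap",onz("scene",*S(330,211),.111))
print("mark top",onz("top",*T(551,296),.032), onz("top",310.3,227,.032))
print("mark scene",onz("scene",*S(389,247),.032))
for a,b in [((489,178),(481,426)),((557,180),(555,430))]:
    A=onz("top",*S(*a),.008);B=onz("top",*S(*b),.008);d=A-B;print("edge",A,B,np.degrees(np.arctan2(d[1],d[0])))
for a,b in [((614,240),(613,410)),((652,235),(650,413)),((548,180),(537,440)),((593,190),(587,425))]:
    A=onz("top",*T(*a),.02);B=onz("top",*T(*b),.02);d=A-B;print("rod",np.degrees(np.arctan2(d[1],d[0])))
# triangulate cap
im=cv2.imread("pics/top0.png");im2=cv2.imread("pics/scene0.png")
for c,im in(("top",im),("scene",im2)):
    h=cv2.cvtColor(im,cv2.COLOR_BGR2HSV)
    for n,lo,hi in(("or",(8,150,60),(20,255,255)),("gr",(50,100,40),(85,255,255))):
        m=cv2.inRange(h,lo,hi); k,l,s,ce=cv2.connectedComponentsWithStats(m)
        print(c,n,[(s[i].tolist(),ce[i].round(1)) for i in range(1,k) if s[i][4]>12])
E
```

```text
top cap [ 0.59247259 -0.16083672  0.111     ]
scene cap [ 0.59447298 -0.15643459  0.111     ]
mark top [ 0.52641393 -0.11981685  0.032     ] [ 0.52533122 -0.11696132  0.032     ]
mark scene [ 0.52759363 -0.1131649   0.032     ]
edge [ 0.79159992 -0.09254203  0.008     ] [ 0.43241371 -0.12639091  0.008     ] 5.383523287170529
edge [ 0.80422818 -0.19238876  0.008     ] [ 0.44305843 -0.22563289  0.008     ] 5.259012877886369
rod 6.199474269557281
rod 5.535309739449162
rod 4.804350508154647
rod 5.306104105225868
top or [([499, 132, 13, 25, 248], array([506. , 143.2])), ([331, 185, 19, 20, 197], array([341.5, 193. ]))]
top gr [([100, 0, 8, 3, 17], array([103.4,   0.7])), ([128, 0, 8, 7, 45], array([131.6,   2.9])), ([156, 3, 9, 8, 49], array([160. ,   6.7])), ([94, 15, 9, 8, 49], array([97.9, 18.5])), ([123, 19, 8, 8, 50], array([126.5,  22.5])), ([152, 23, 8, 8, 49], array([155.3,  26.4])), ([306, 225, 14, 4, 44], array([312.4, 226.6])), ([159, 230, 15, 5, 46], array([165.8, 232. ]))]
scene or [([75, 79, 18, 13, 176], array([83., 85.])), ([205, 131, 13, 30, 289], array([211.2, 144.9]))]
scene gr [([244, 154, 9, 10, 38], array([248.4, 158.1])), ([347, 236, 13, 13, 50], array([354.2, 241.6]))]
```

>>> apply_moves --steps '[{"x":26,"y":33,"spin":0.1},{"x":26,"y":33,"spin":0.1},{"x":26,"y":33,"spin":0.1},{"x":26,"y":33,"spin":0.1},{"x":26,"y":33,"spin":0.1},{"x":26,"y":33,"spin":0.1},{"x":26,"y":33,"spin":0.1},{"x":26,"y":33,"spin":0.1},{"x":26,"y":33,"spin":0.1},{"x":26,"y":33,"spin":0.1},{"x":0,"y":0},{"x":0,"y":0}]' --grip 87

```text
invalid input at $.steps[0]: expected keys x, y, z, spin
```

>>> apply_moves --steps '[{"x":26,"y":33,"z":0,"spin":0.1},{"x":26,"y":33,"z":0,"spin":0.1},{"x":26,"y":33,"z":0,"spin":0.1},{"x":26,"y":33,"z":0,"spin":0.1},{"x":26,"y":33,"z":0,"spin":0.1},{"x":26,"y":33,"z":0,"spin":0.1},{"x":26,"y":33,"z":0,"spin":0.1},{"x":26,"y":33,"z":0,"spin":0.1},{"x":26,"y":33,"z":0,"spin":0.1},{"x":26,"y":33,"z":0,"spin":0.1},{"x":0,"y":0,"z":0,"spin":0},{"x":0,"y":0,"z":0,"spin":0}]' --grip 87

```text
time_s: 1.6
position: [0.5505, -0.2164, 0.2316]
tcp_rot: [[0.998, 0.009, 0.064], [-0.064, -0.003, 0.998], [0.009, -1.0, -0.003]]
force: [0.0, 0.4, -0.0]
opening: 1.0
```

>>> apply_moves --steps '[{"x":20,"y":28,"z":0,"spin":0.08},{"x":20,"y":28,"z":0,"spin":0.08},{"x":0,"y":0,"z":0,"spin":0},{"x":0,"y":0,"z":0,"spin":0}]' --grip 87

```text
time_s: 2.0
position: [0.5893, -0.164, 0.2316]
tcp_rot: [[0.996, 0.008, -0.093], [0.093, -0.004, 0.996], [0.007, -1.0, -0.005]]
force: [-0.4, 0.2, -0.4]
opening: 0.995
```

```bash
cat > look.py <<'E'
from h import *
import sys
n=sys.argv[1]
for c in ("scene","top"):
    im=imaging.capture(c)[:,:,::-1].copy(); cv2.imwrite(f"pics/{c}{n}_raw.png",im)
    x0,y0,w,h=(150,90,170,128) if c=="scene" else (265,100,160,160)
    cv2.imwrite(f"pics/{c}{n}.png",cv2.resize(im[y0:y0+h,x0:x0+w],None,fx=3.7,fy=3.7,interpolation=cv2.INTER_CUBIC))
s=read_state();print(s["time_s"],s["position"].round(4),np.degrees(np.arctan2(s["tcp_rot"][1,0],s["tcp_rot"][0,0])),s["force"].round(1),s["opening"])
E
python3 look.py 1
```

```text
2.1 [ 0.5891 -0.1643  0.2316] 5.270257832325924 [ 0.  -0.2 -0.2] 0.9983338024558908
```

View pics/scene1.png

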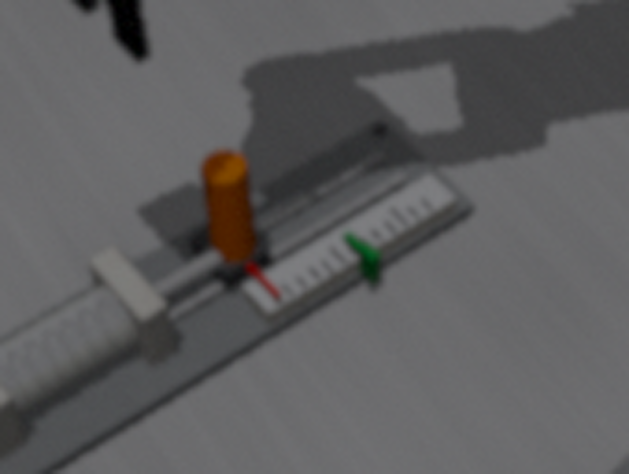

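View pics/top1.png

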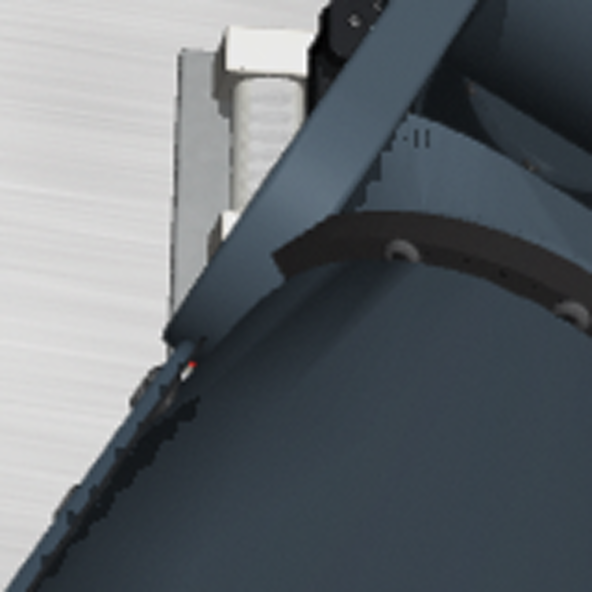

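>>> apply_moves --steps '[{"x":2,"y":3,"z":-25,"spin":0},{"x":2,"y":3,"z":-25,"spin":0},{"x":0,"y":0,"z":-25,"spin":0},{"x":0,"y":0,"z":-20,"spin":0},{"x":0,"y":0,"z":0,"spin":0},{"x":0,"y":0,"z":0,"spin":0}]' --grip 87

```text
time_s: 2.7
position: [0.5901, -0.1678, 0.1362]
tcp_rot: [[0.997, 0.011, -0.076], [0.076, -0.007, 0.997], [0.01, -1.0, -0.008]]
force: [0.1, -0.2, 0.4]
opening: 1.0
```

```bash
python3 look.py 2
```

```text
2.8 [ 0.5904 -0.1676  0.1367] 4.4139181935977705 [ 0.4 -0.1  0.7] 1.0011217338660676
```

View pics/scene2.png

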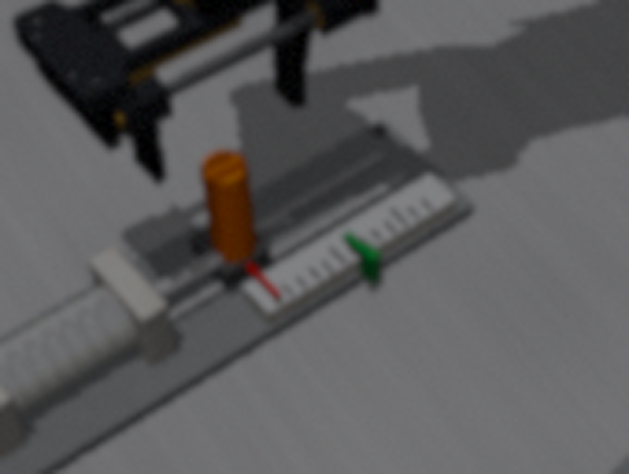

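>>> apply_moves --steps '[{"x":2,"y":6,"z":0,"spin":0.015},{"x":1,"y":4,"z":0,"spin":0},{"x":0,"y":0,"z":0,"spin":0},{"x":0,"y":0,"z":0,"spin":0}]' --grip 87

```text
time_s: 3.2
position: [0.5956, -0.1576, 0.1406]
tcp_rot: [[0.996, 0.018, -0.093], [0.093, -0.011, 0.996], [0.017, -1.0, -0.012]]
force: [0.2, -0.2, -0.3]
opening: 1.0
```

```bash
python3 look.py 3
```

```text
3.3 [ 0.5955 -0.1577  0.1404] 5.32329825145536 [ 0.7 -0.1  0.1] 0.9963389565249345
```

View pics/scene3.png

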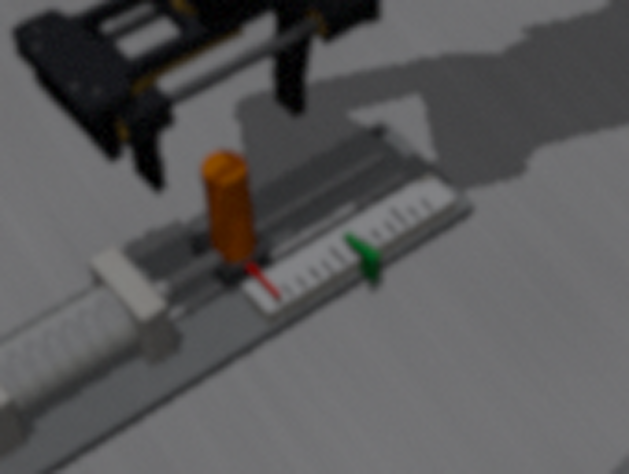

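>>> apply_moves --steps '[{"x":-1,"y":1,"z":-16,"spin":0},{"x":0,"y":1,"z":-16,"spin":0},{"x":0,"y":1,"z":-14,"spin":0},{"x":0,"y":1,"z":-10,"spin":0},{"x":0,"y":0,"z":0,"spin":0},{"x":0,"y":0,"z":0,"spin":0}]' --grip 87

```text
time_s: 3.9
position: [0.5954, -0.1539, 0.0829]
tcp_rot: [[0.995, 0.02, -0.093], [0.093, -0.012, 0.996], [0.019, -1.0, -0.013]]
force: [-0.1, -0.5, -0.7]
opening: 0.997
```

```bash
python3 look.py 4
```

```text
4.0 [ 0.5955 -0.154   0.0833] 5.345036886361425 [0.4 0.9 0.5] 0.9995306577059069
```

View pics/scene4.png

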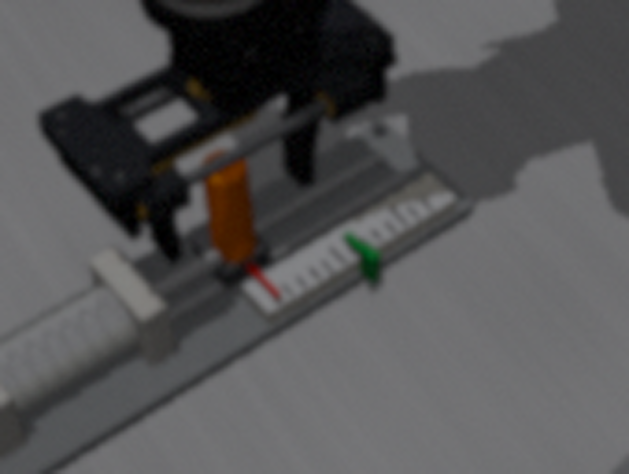

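>>> apply_moves --steps '[{"x":-1,"y":-3,"z":-5,"spin":0},{"x":-1,"y":-1,"z":-4,"spin":0},{"x":0,"y":0,"z":0,"spin":0},{"x":0,"y":0,"z":0,"spin":0}]' --grip 87

```text
time_s: 4.4
position: [0.5943, -0.1591, 0.0752]
tcp_rot: [[0.995, 0.024, -0.093], [0.093, -0.013, 0.996], [0.022, -1.0, -0.016]]
force: [-0.3, 0.8, -0.4]
opening: 1.002
```

Run:
```python
from h import *
s=read_state();R=s["tcp_rot"];p=s["position"];print(s["time_s"],p,R[:,0],R[:,1],s["force"])
im=imaging.capture("scene")[:,:,::-1].copy()
# project finger tips (87 opening, 117 backs) and pillar axis estimates
def dot(X,col): 
    u=proj("scene",np.array(X)); 
    q=((u-[150,90]+.5)*6-.5); big_pts.append((q,col))
big_pts=[]
tip=p+R[:,1]*.008
for k in(-.0435,.0435): dot(tip+R[:,0]*k,(255,255,0))
dot(p-R[:,1]*.011,(255,0,255))
for z in(.042,.111): dot([.593,-.159,z],(0,255,0))
b=cv2.resize(im[90:190,150:280],None,fx=6,fy=6,interpolation=cv2.INTER_CUBIC)
for q,c in big_pts: cv2.circle(b,(int(q[0]),int(q[1])),4,c,-1)
cv2.imwrite("pics/s5.png",b)
```

```text
4.4 [ 0.59433162 -0.15906682  0.07519007] [0.99541928 0.09292907 0.02246441] [ 0.02381127 -0.01341004 -0.99962653] [-0.29317815  0.82014791 -0.37987631]
```

View pics/s5.png

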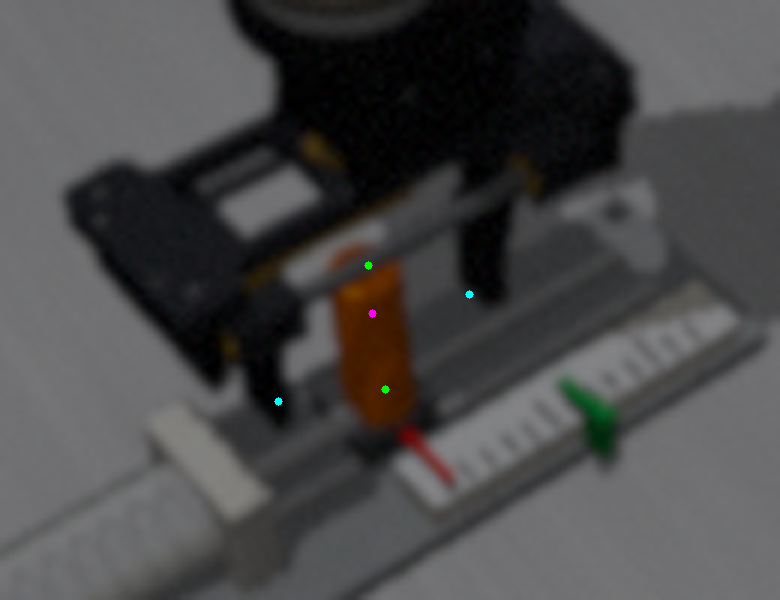

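Well centred: both fingers straddle the pillar, and the clip and housing are clear. Closing now.

>>> apply_moves --steps '[{"x":0,"y":0,"z":0,"spin":0},{"x":0,"y":0,"z":0,"spin":0},{"x":0,"y":0,"z":0,"spin":0},{"x":0,"y":0,"z":0,"spin":0},{"x":0,"y":0,"z":0,"spin":0},{"x":0,"y":0,"z":0,"spin":0},{"x":0,"y":0,"z":0,"spin":0},{"x":0,"y":0,"z":0,"spin":0}]' --grip 10

```text
time_s: 5.25
position: [0.5946, -0.1589, 0.0756]
tcp_rot: [[0.995, 0.025, -0.093], [0.093, -0.014, 0.996], [0.023, -1.0, -0.016]]
force: [0.1, -0.4, 0.6]
opening: 0.355
```

```bash
python3 look.py 6
```

```text
5.35 [ 0.5946 -0.159   0.0757] 5.374039700844203 [2.  0.1 1. ] 0.3143268634110118
```

View pics/scene6.png

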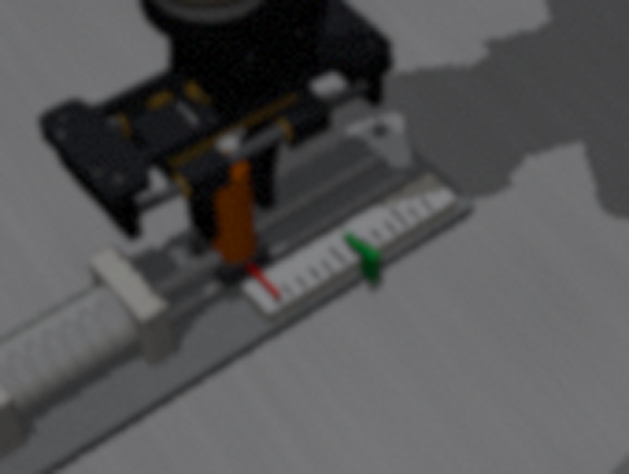

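>>> apply_moves --steps '[{"x":0,"y":0,"z":0,"spin":0},{"x":0,"y":0,"z":0,"spin":0},{"x":-5,"y":-0.5,"z":0,"spin":0},{"x":-5,"y":-0.5,"z":0,"spin":0},{"x":-5,"y":-0.5,"z":0,"spin":0},{"x":-5,"y":-0.5,"z":0,"spin":0},{"x":-5,"y":-0.5,"z":0,"spin":0},{"x":-5,"y":-0.5,"z":0,"spin":0},{"x":0,"y":0,"z":0,"spin":0}]' --grip 10

```text
time_s: 6.25
position: [0.5624, -0.1619, 0.0757]
tcp_rot: [[0.995, 0.024, -0.094], [0.094, -0.014, 0.995], [0.023, -1.0, -0.016]]
force: [2.4, 1.1, -1.5]
opening: 0.316
```

```bash
python3 look.py 7
```

```text
6.35 [ 0.563  -0.1618  0.0757] 5.396076145521644 [ 3.7  0.9 -1.2] 0.31999637417558097
```

View pics/scene7.png

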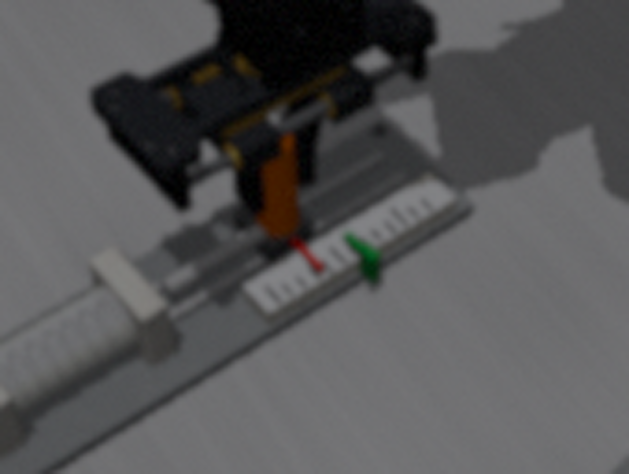

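The gauge is about halfway: the red pointer is at (308,255) in the crop and the clip is at (355,243). I need roughly 30 mm more.

>>> apply_moves --steps '[{"x":-5,"y":-0.5,"z":0,"spin":0},{"x":-5,"y":-0.5,"z":0,"spin":0},{"x":-5,"y":-0.5,"z":0,"spin":0},{"x":-5,"y":-0.5,"z":0,"spin":0},{"x":-5,"y":-0.5,"z":0,"spin":0},{"x":-5,"y":-0.5,"z":0,"spin":0},{"x":0,"y":0,"z":0,"spin":0}]' --grip 10

```text
time_s: 7.05
position: [0.5324, -0.1646, 0.0757]
tcp_rot: [[0.995, 0.028, -0.093], [0.094, -0.013, 0.996], [0.027, -1.0, -0.016]]
force: [4.7, 1.7, -1.3]
opening: 0.32
```

```bash
python3 look.py 8
python3 - <<'E'
from h import *
im=cv2.imread("pics/scene8_raw.png");h=cv2.cvtColor(im,cv2.COLOR_BGR2HSV)
b=cv2.resize(im[110:190,190:290],None,fx=8,fy=7.5,interpolation=cv2.INTER_CUBIC);b=cv2.resize(im[115:185,210:280],None,fx=8,fy=8,interpolation=cv2.INTER_CUBIC)
cv2.imwrite("pics/s8z.png",b)
E
```

```text
7.15 [ 0.5328 -0.1645  0.0757] 5.384861852177514 [ 5.   0.9 -0.9] 0.3158317984961881
```

View pics/s8z.png

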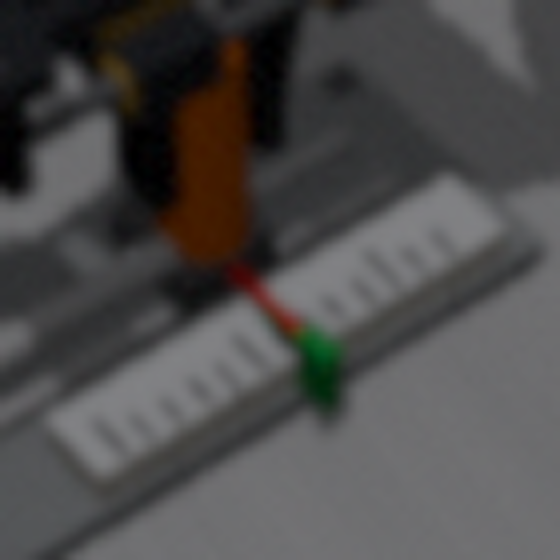

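View pics/top8.png

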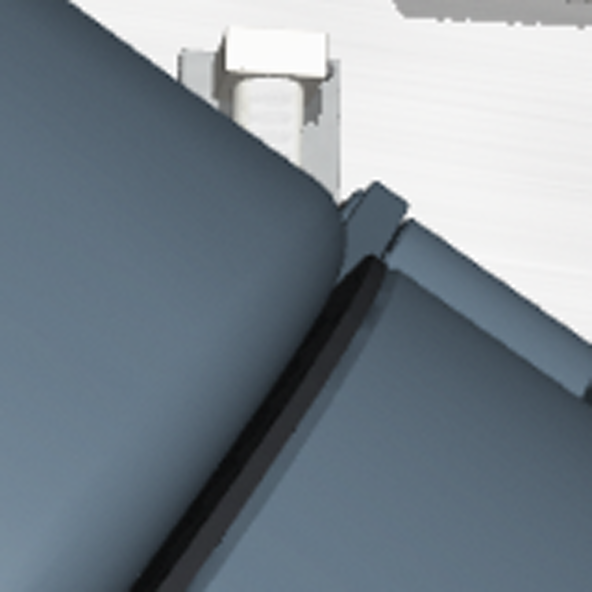

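The red pointer lies right over the green clip, at (300,330) in the zoom. That is about 62 mm of pull, which matches the measurement. Holding here.

>>> apply_moves --steps '[{"x":0,"y":0,"z":0,"spin":0},{"x":0,"y":0,"z":0,"spin":0},{"x":0,"y":0,"z":0,"spin":0},{"x":0,"y":0,"z":0,"spin":0},{"x":0,"y":0,"z":0,"spin":0},{"x":0,"y":0,"z":0,"spin":0},{"x":0,"y":0,"z":0,"spin":0},{"x":0,"y":0,"z":0,"spin":0},{"x":0,"y":0,"z":0,"spin":0},{"x":0,"y":0,"z":0,"spin":0},{"x":0,"y":0,"z":0,"spin":0}]' --grip 10

```text
time_s: 8.25
position: [0.5335, -0.1645, 0.0757]
tcp_rot: [[0.995, 0.029, -0.094], [0.094, -0.014, 0.995], [0.028, -0.999, -0.016]]
force: [4.1, 0.7, -0.3]
opening: 0.323
```

>>> apply_moves --steps '[{"x":0,"y":0,"z":0,"spin":0},{"x":0,"y":0,"z":0,"spin":0},{"x":0,"y":0,"z":0,"spin":0},{"x":0,"y":0,"z":0,"spin":0},{"x":0,"y":0,"z":0,"spin":0},{"x":0,"y":0,"z":0,"spin":0},{"x":0,"y":0,"z":0,"spin":0},{"x":0,"y":0,"z":0,"spin":0},{"x":0,"y":0,"z":0,"spin":0},{"x":0,"y":0,"z":0,"spin":0},{"x":0,"y":0,"z":0,"spin":0}]' --grip 10

```text
time_s: 9.35
position: [0.5335, -0.1645, 0.0757]
tcp_rot: [[0.995, 0.029, -0.094], [0.094, -0.014, 0.995], [0.028, -0.999, -0.016]]
force: [4.3, 1.1, -1.8]
opening: 0.324
```

```bash
python3 look.py 9
```

```text
9.45 [ 0.5335 -0.1645  0.0757] 5.408514783443049 [ 5.   1.8 -1. ] 0.31896090729350446
```

View pics/scene9.png

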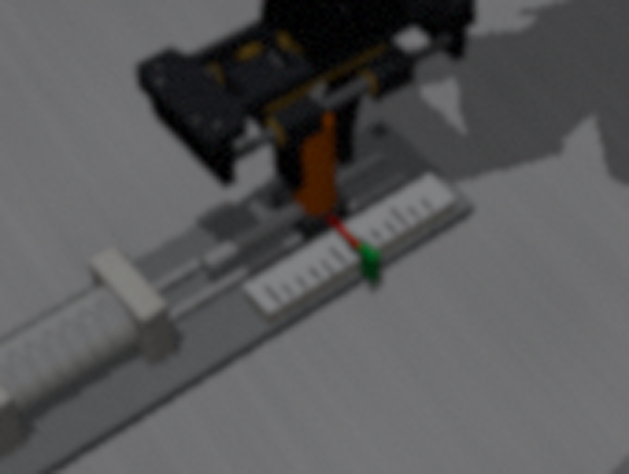

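The hold lasted 2.3 s with the pointer on the clip throughout. Now easing it back.

>>> apply_moves --steps '[{"x":5,"y":0.5,"z":0,"spin":0},{"x":5,"y":0.5,"z":0,"spin":0},{"x":5,"y":0.5,"z":0,"spin":0},{"x":5,"y":0.5,"z":0,"spin":0},{"x":5,"y":0.5,"z":0,"spin":0},{"x":5,"y":0.5,"z":0,"spin":0},{"x":5,"y":0.5,"z":0,"spin":0},{"x":5,"y":0.5,"z":0,"spin":0},{"x":5,"y":0.5,"z":0,"spin":0},{"x":0,"y":0,"z":0,"spin":0}]' --grip 10

```text
time_s: 10.45
position: [0.5812, -0.1602, 0.0757]
tcp_rot: [[0.995, 0.026, -0.095], [0.095, -0.014, 0.995], [0.024, -1.0, -0.017]]
force: [2.0, 0.2, 0.2]
opening: 0.319
```

>>> apply_moves --steps '[{"x":3,"y":0.3,"z":0,"spin":0},{"x":3,"y":0.3,"z":0,"spin":0},{"x":3,"y":0.3,"z":0,"spin":0},{"x":3,"y":0.3,"z":0,"spin":0},{"x":1,"y":0,"z":0,"spin":0},{"x":0,"y":0,"z":0,"spin":0},{"x":0,"y":0,"z":0,"spin":0}]' --grip 10

```text
time_s: 11.15
position: [0.5939, -0.159, 0.0757]
tcp_rot: [[0.995, 0.023, -0.095], [0.095, -0.014, 0.995], [0.022, -1.0, -0.016]]
force: [1.2, -1.8, 0.7]
opening: 0.319
```

```bash
python3 look.py 10
```

```text
11.25 [ 0.5939 -0.159   0.0757] 5.451694942996315 [ 1.5 -0.5  0.6] 0.31782343010670944
```

View pics/scene10.png

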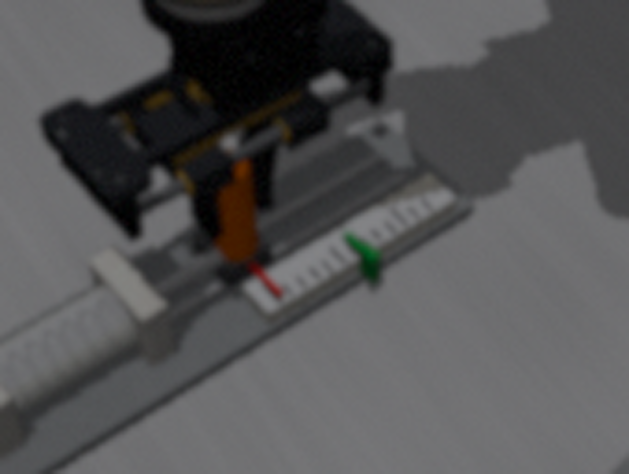

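Almost home: the pointer tip is at (280,295) against (278,298) at the start. I'll nudge it until it seats.

>>> apply_moves --steps '[{"x":1.5,"y":0.1,"z":0,"spin":0},{"x":1.5,"y":0.1,"z":0,"spin":0},{"x":1,"y":0,"z":0,"spin":0},{"x":0,"y":0,"z":0,"spin":0}]' --grip 10

```text
time_s: 11.65
position: [0.5954, -0.1589, 0.0757]
tcp_rot: [[0.995, 0.018, -0.095], [0.095, -0.013, 0.995], [0.017, -1.0, -0.015]]
force: [0.4, 0.5, 0.2]
opening: 0.32
```

>>> apply_moves --steps '[{"x":0,"y":0,"z":0,"spin":0},{"x":0,"y":0,"z":0,"spin":0},{"x":0,"y":0,"z":0,"spin":0},{"x":0,"y":0,"z":0,"spin":0},{"x":0,"y":0,"z":0,"spin":0},{"x":0,"y":0,"z":0,"spin":0},{"x":0,"y":0,"z":0,"spin":0},{"x":0,"y":0,"z":0,"spin":0},{"x":0,"y":0,"z":0,"spin":0}]' --grip 87

```text
time_s: 12.55
position: [0.5988, -0.1586, 0.0756]
tcp_rot: [[0.995, 0.026, -0.093], [0.094, -0.014, 0.996], [0.025, -1.0, -0.016]]
force: [0.0, -0.3, 0.6]
opening: 0.983
```

```bash
python3 look.py 11
```

```text
12.65 [ 0.5988 -0.1586  0.0756] 5.373001430997511 [-0.3  0.1  0.7] 0.9908878665870078
```

View pics/scene11.png

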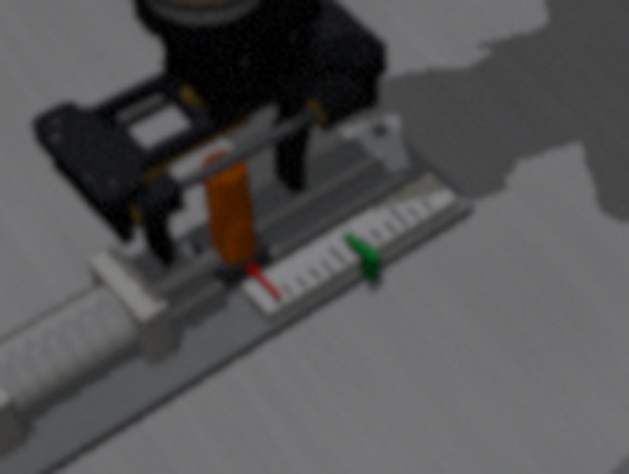

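Handle home and released. Lifting straight up.

>>> apply_moves --steps '[{"x":-2,"y":0,"z":10,"spin":0},{"x":-1,"y":0,"z":15,"spin":0},{"x":0,"y":0,"z":20,"spin":0},{"x":0,"y":0,"z":20,"spin":0},{"x":0,"y":0,"z":25,"spin":0},{"x":0,"y":0,"z":25,"spin":0},{"x":0,"y":0,"z":25,"spin":0},{"x":0,"y":0,"z":0,"spin":0},{"x":0,"y":0,"z":0,"spin":0}]' --grip 87

```text
time_s: 13.55
position: [0.5945, -0.1585, 0.2305]
tcp_rot: [[0.995, 0.033, -0.093], [0.093, -0.017, 0.995], [0.031, -0.999, -0.02]]
force: [0.3, 0.5, 0.6]
opening: 1.003
```

```bash
python3 look.py 12
python3 - <<'E'
import cv2
cv2.imwrite("pics/s12b.png",cv2.resize(cv2.imread("pics/scene12_raw.png"),(800,600),interpolation=cv2.INTER_CUBIC))
E
```

```text
13.65 [ 0.5946 -0.1585  0.2296] 5.363196214713359 [ 0.4 -0.2  0.6] 1.0005125439519553
```

View pics/s12b.png

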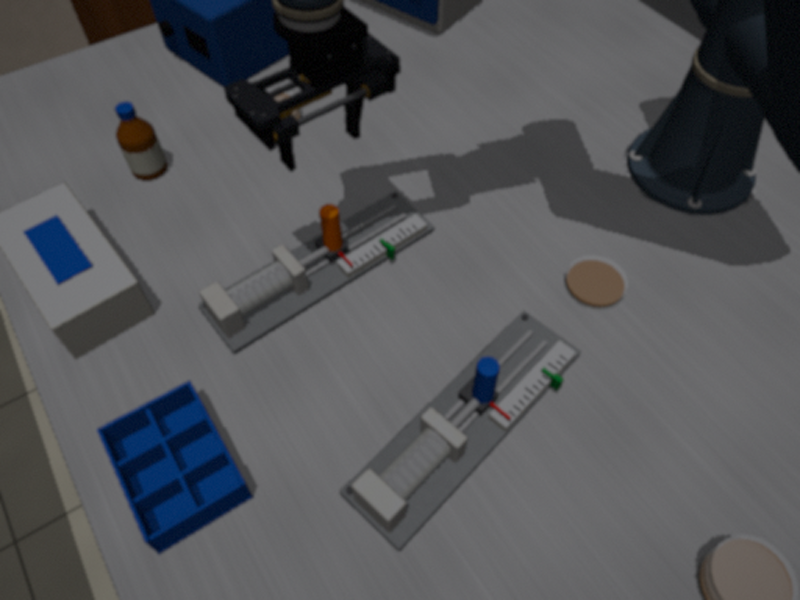

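View pics/scene12.png

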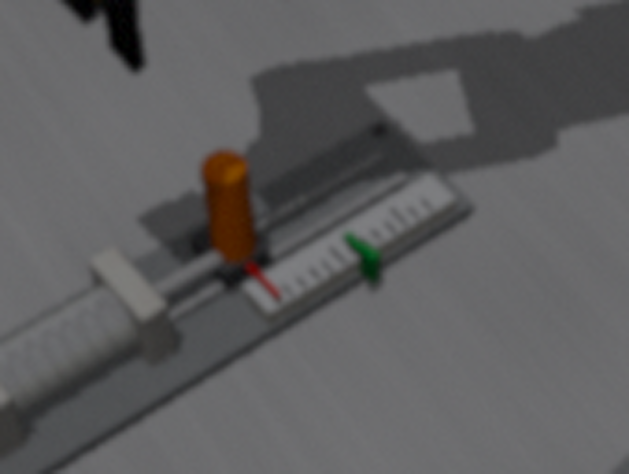

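The handle, pointer and clip are at the same pixels as at the start (pillar top (225,168), pointer (263,280), clip (362,255)). The blue handle hasn't moved and the gripper is well clear. Handing in.

```bash
python3 -c "
from rig import job
print(job.hand_in())"
```

```text
the job is handed in; nothing more can be done
None
```

The spring check on the orange gauge is done and handed in; the hand-in gives no verdict, so these are my own checks. I drew the handle out about 61–62 mm, until the red pointer lay over the green marker, and held it there for about 2.3 s. I then eased it back at roughly 50 mm/s or slower, pressed it lightly to the home stop, let go and lifted clear.

- **Hold:** pictures at the start and end of it both showed the pointer on the marker. The tool position drifted less than 1 mm, with about 5 N of pull.
- **End state:** in the last scene picture the handle, pointer, green marker and blue handle were all where they started. The gripper was open and clear, with force near zero, at 13.65 s.
- **Disagreements:**
  - The two cameras placed the pillar about 4–5 mm apart sideways and the marker about 7 mm apart, so I used a midway value for the grasp.
  - The marker's sideways offset came out at 47 mm instead of the stated 44 mm.
  - The arm hid the gauge from the top camera, so every check after the approach came from the scene camera alone.

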